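Calibrate the greengrocer's counter scale

TASK

Calibrate the shop scale: while its platter is still empty, press the round zero key all the way down and let it come back up, then take the largest weight from the weight box and stand it gently on the middle of the platter. With the weight standing there on its own, press the oblong calibration key fully down and keep it down: finish still holding that key, firmly but without leaning hard on it. Leave the smaller weights in their box and the rest of the counter as it is.

Things in the scene. Friction and masses are not known exactly. Their poses are not given: they have to be found in the camera images.
- scale: the counter scale, a fixed low machine 330 x 300 mm, on a green counter; origin at the centre of its underside. Its x axis points from the operator's edge (the sloping black console with the display and keys, nearer the robot) to the back edge. The console is the front 110 mm of the scale; it rises towards the back at 15 degrees
- platter: the scale's bare steel platter, fixed, 230 mm (along the scale's x) by 290 mm; origin at the centre of its flat upper face, 102 mm above the counter; axes as the scale's. A wire rail 42 mm high stands along its back edge, 105 mm behind the centre
- zero_top (a point): centre of the top face of the zero key, a round light grey key 22 mm across, 12 mm proud of the flat sloping console, the raised key nearer the console's middle; the calibration key is 65 mm away towards the scale's -y. Its z axis is the key's outward axis, square to the console (15 degrees off vertical, leaning to the operator), its y axis the scale's y
- cal_top (a point): centre of the top face of the calibration key, an oblong light grey key 36 mm (along its y) by 20 mm that stands 12 mm proud of the sloping console; axes as for the zero key. It is the raised key nearer the console's end
- zero_key (a joint): travel of the zero key into the console, m: 0 = up, 0.005 = fully down against its stop. A spring pushes it back: 1.25 N to start it, 3.75 N fully down
- cal_key (a joint): travel of the calibration key into the console, m: 0 = up, 0.005 = fully down against its stop. Spring as for the zero key: 1.25 N to start, 3.75 N fully down
- w500_mid (a point): the largest calibration weight, 500 g of bare steel, upright, z up: a cylinder 38 mm across and 48 mm tall, then a neck and a knob 27 mm across, its top 66 mm above the underside. This point is on the axis half-way up, 33 mm above the underside. At the start it stands 12 mm deep in the end recess of the weight box (underside 10 mm above the counter; recess 3 mm wider than the weight)
- w200_mid (a point): the 200 g weight, same shape, 28 mm across and 51 mm tall, in the middle recess, 68 mm from the largest one; point half-way up on its axis. Stays in the box
- w100_mid (a point): the 100 g weight, same shape, 22 mm across and 42 mm tall, in the other end recess; point half-way up on its axis. Stays in the box
- weight_box: fixed wooden block 190 x 76 mm, 22 mm high, with three round recesses in a row along its x axis; origin at the centre of its underside. The largest weight is at its +x end, 58 mm from the origin. It stands on the left or the right of the scale; a cardboard tray of limes stands on the other side
- apple_a: a loose green apple 76 mm across beside the back of the scale, the one nearer it; leave alone
- apple_b: a loose red apple 76 mm across beside the back of the scale; leave alone
- calculator: a loose pocket calculator 150 x 85 x 16 mm; leave alone
- stapler: a loose black stapler 135 mm long, 60 mm high; leave alone
- price_stand: a loose white price card 100 x 70 mm upright in a small wooden foot; leave alone
- till_roll: a loose paper till roll standing on end, 58 mm across, 57 mm high; leave alone
- pen_cup: a loose white cup of pens 76 mm across, 130 mm high with the pens; leave alone
Mind the look-alikes: they are no part of the job. What is shaped like the part that bears w500_mid but blue is not meant.

How it is judged:
By the outcome, as a careful person would: the job done as asked, in the order asked, and still so for the second after the job is handed in, while the arm keeps its last pose, push and grip.
It also fails if it takes over 72 s, if anything falls off the work surface, if the arm or the gripper's body presses on something with over 40 N, if the wrist force passes 120 N, or if a joint passes its speed limit or range.

ROBOT

A 6-joint arm with a two-finger parallel gripper is mounted at the origin on the work surface. World frame = base frame: x ahead of the robot, y to its left, z up, the work surface at z = 0. Lengths are in m, angles in degrees, forces in N, time in s.
With the tool pointing down it reaches from about 0.275 to 0.85 m from the base axis. Payload 5.2 kg.
Tool frame: the origin (TCP) lies on the mounting face of the last link; the fingertips stand 173 mm ahead of it and the grasp point (between the pads) lies 155 mm ahead of it; x points along the fingers, y is the direction in which the jaws open and shut, and the axes are right-handed (so a half turn about x gives the same grasp; the last joint's range is limited). The gripper opens to 85 mm and grips with 20 to 120 N. Pads are 22 mm wide; open, the fingers measure 114 mm over their backs; the gripper's body (76 mm by 85 mm) begins 54 mm behind the grasp point. The pads swing forward as they close: fully open they stand 13 mm farther back than shut.
Start: joints at [-79.4, 14.817, 87.949, -0, 77.235, -11.62], TCP at [0.208, -0.509, 0.405] pointing down, gripper open.
Joint ranges: [-179.93, 179.93], [-52.35, 119.4], [10.71, 147.94], [-69.91, 249.91], [12.55, 155.21], [-178.61, 178.61]. Speed limits (degrees/s): [147.25, 147.25, 180, 180, 180, 180].

INTERFACE

Orientations are given as [roll, pitch, yaw] about the fixed x, y, z axes, in that order (R = Rz(yaw) Ry(pitch) Rx(roll)).
In Python, from bench import r gives the robot as it stands.
- The arm moves only by the shell command python3 -m handwheel 'ROWS'. ROWS is JSON, a list of rows, each a list of 5 numbers: the opening, from -1 (shut) to 1 (fully open), so that 0 is half open, then the shift along the tool's x, y, z as a fraction of full scale, then the turn about the tool's x as a fraction of full scale. In form: [[gripper, tx, ty, tz, twist], ...]. A call has 1 to 5 rows; each row is the pose to reach, as a shift and turn from the pose commanded when the call began, along the tool's axes at that moment, turning the shorter way round; what a row does not reach only later rows make up. Full scale, the value 1, is 400 mm for a shift and 360 degrees for a turn. A row lasts 1/12 s, in which the tool goes at most 41.7 mm and 7.16 degrees, less where a joint would pass 70% of its speed; a pose out of reach is approached as far as the arm can. A call with a number of a shift or a turn outside -1 to 1 is refused whole. A call with a gripper value outside its range is refused whole. The fingers move at their own pace and stop on an object; the grip force is fixed at half the most. Time passes only in rows, so rows that repeat a pose let the fingers close. It gives the time, the measured TCP pose, the force and the opening at its end, in the units of the state.
- r.sense(): the state, without advancing time (a new reading comes with each control period).
- r.grab_frame(name): name is "scene" or "top"; returns a dict with "image" (400x640x3 uint8, red, green, blue), "fx", "fy", "cx", "cy" (pixels), "view" (4x4, takes a point from world to camera coordinates). Camera axes: x right, y up, looking along -z (the intrinsics and any distortion apply to the point x, -y, -z); pixel columns grow to the right and rows downward; lengths in m; the calibration is good to about 2 mm. A picture is of the moment at which its call begins. There is no depth.
- r.hand_in(): hands the job in, once; it reports no verdict.
The state is a dict: "t": time; "joint_positions": joint angles; "joint_vel": joint speeds; "joint_torque": joint torques, N m; "position": TCP position; "ee_rot": TCP orientation; "contact_force": force on the tool from outside, world axes, zero at the start; "moment": the same for the moment, N m; "finger_gap": finger opening in m.
Only numpy, scipy, OpenCV 4.12 (cv2) and the standard library are available. Lean on these libraries where they do the work, as an engineer would, in place of code of your own. Each camera call takes 0.05 s, during which the arm holds its last target. There are 200 camera calls.

## Working session

There is one attempt and no reset: what is moved stays moved. The work goes in short steps, Python scripts to look and compute and a shell command to move; the robot and the scene stay as the last step left them, time stands still between calls to the robot, and variables do not carry over. Pictures are saved under pics/ and viewed, about 8 in all and at most 12, crops included, and the job is handed in when it is done.

```bash
mkdir -p pics; ls
cat > h.py <<'E'
import numpy as np, cv2
from bench import r
def grab(n):
    f=r.grab_frame(n); f['image']=np.ascontiguousarray(f['image']); return f
def save(f,name): cv2.imwrite('pics/'+name,cv2.cvtColor(f['image'],cv2.COLOR_RGB2BGR))
def ray(f,u,v):
    V=np.array(f['view']);R=V[:3,:3];o=-R.T@V[:3,3]
    d=R.T@np.array([(u-f['cx'])/f['fx'],-(v-f['cy'])/f['fy'],-1.]);return o,d
def onz(f,u,v,z):
    o,d=ray(f,u,v);return o+d*(z-o[2])/d[2]
def proj(f,p):
    V=np.array(f['view']);c=V[:3,:3]@np.array(p)+V[:3,3]
    return f['cx']+f['fx']*c[0]/-c[2], f['cy']-f['fy']*c[1]/-c[2]
E
python3 - <<'E'
from h import *
for n in('scene','top'):
    f=grab(n);save(f,n+'0.png');print(n,{k:f[k] for k in f if k not in('image',)})
print(r.sense())
E
```

```text
pics
scene {'fx': 379.26495556185404, 'fy': 379.26495556185404, 'cx': 317.75242267646365, 'cy': 202.5609946194457, 'view': array([[-0.68238321,  0.73091955, -0.01047658,  0.32755508],
       [-0.52715964, -0.48212396,  0.69975652,  0.22852658],
       [ 0.50641471,  0.48302494,  0.71430459, -1.31475259],
       [ 0.        ,  0.        ,  0.        ,  1.        ]])}
top {'fx': 469.3833466837488, 'fy': 469.3833466837488, 'cx': 311.0301389531635, 'cy': 198.12164372311335, 'view': array([[-0.01218076, -0.99990863,  0.00586212,  0.03393689],
       [ 0.98711419, -0.01108903,  0.15963275, -0.49810585],
       [-0.15955316,  0.00773103,  0.98715906, -1.56219296],
       [ 0.        ,  0.        ,  0.        ,  1.        ]])}
{'t': 0.1, 'joint_positions': array([-7.94012466e+01,  1.48547858e+01,  8.80045173e+01, -4.96900694e-04,
        7.72377304e+01, -1.16193955e+01]), 'joint_vel': array([ 0.00197814, -0.11278726, -0.13064644, -0.03475437,  0.03435303,
       -0.029724  ]), 'joint_torque': array([ 2.92579454e-03, -4.46968782e+01, -2.91248828e+01, -2.48307579e-04,
        6.31659874e-03,  2.26783175e-05]), 'position': array([ 0.20795782, -0.50895161,  0.40396244]), 'ee_rot': array([-101.33334945,   89.90296531,  100.88490967]), 'contact_force': array([ 0.00586521, -0.28805444,  0.60592073]), 'moment': array([ 0.02018165,  0.01226543, -0.0328853 ]), 'finger_gap': 0.08527966832705633}
```

View pics/scene0.png

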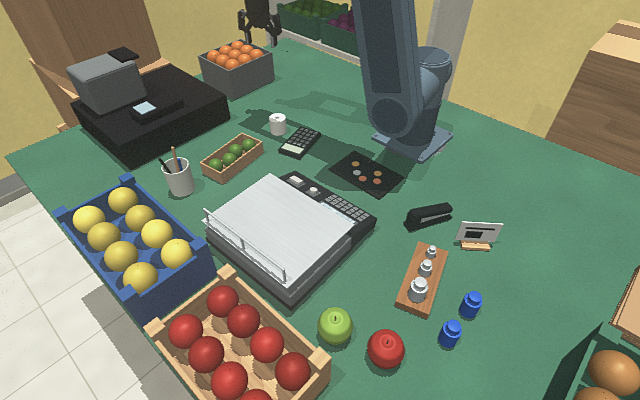

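View pics/top0.png

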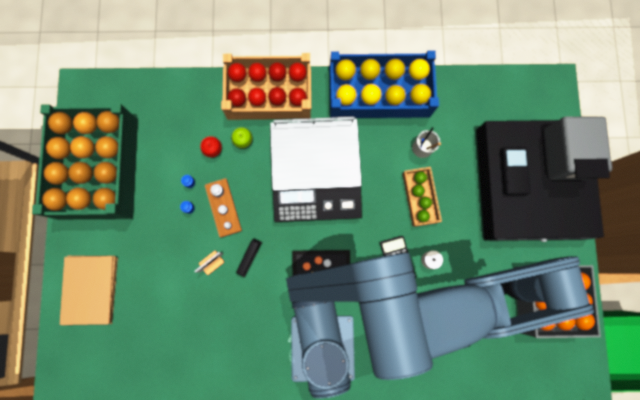

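Top view: the scale is at about (316,168), with zero key (327,205), cal key (346,205), and the weight box at (222,208) with the large weight at (216,188). Scene view: keys at (295,181)/(313,190), large weight at (419,289).

Run:
```python
from h import *
T=grab('top');S=grab('scene')
a=cv2.resize(T['image'][110:250,190:370],None,fx=4,fy=4,interpolation=cv2.INTER_CUBIC)
b=cv2.resize(S['image'][160:330,195:460],None,fx=3,fy=3,interpolation=cv2.INTER_CUBIC)
cv2.imwrite('pics/c1.png',a[:,:,::-1]);cv2.imwrite('pics/c2.png',b[:,:,::-1])
def blobs(f,x0,y0,x1,y1,thr,k=8,lo=60):
    g=cv2.resize(f['image'][y0:y1,x0:x1],None,fx=k,fy=k,interpolation=cv2.INTER_CUBIC)
    h=cv2.cvtColor(g,cv2.COLOR_RGB2HSV)
    m=((h[...,2]>thr)&(h[...,1]<60)).astype(np.uint8)
    n,l,st,c=cv2.connectedComponentsWithStats(m)
    out=[]
    for i in range(1,n):
        if st[i,4]>lo*4:
            (cu,cv),wh,ang=cv2.minAreaRect(cv2.findContours((l==i).astype(np.uint8),0,2)[0][0])
            out.append(((cu+.5)/k-.5+x0,(cv+.5)/k-.5+y0,wh[0]/k,wh[1]/k,ang,c[i][0]/k+x0-.5,c[i][1]/k+y0-.5))
    return out
for nm,f,bx,thr,z in(('Tkeys',T,(318,196,362,214),130,.08),('Tplat',T,(262,110,370,196),150,.102),('Tbox',T,(200,175,245,240),140,.07),
    ('Skeys',S,(285,170,325,200),130,.08),('Sw',S,(395,235,445,310),140,.07)):
    for o in blobs(f,*bx,thr): print(nm,np.round(o,2),onz(f,o[0],o[1],z).round(4))
# wood box
h=cv2.cvtColor(T['image'],cv2.COLOR_RGB2HSV);m=((h[...,0]<20)&(h[...,1]>90)).astype(np.uint8);mm=np.zeros_like(m);mm[170:245,198:248]=m[170:245,198:248]
c=max(cv2.findContours(mm,0,2)[0],key=cv2.contourArea);q=cv2.boxPoints(cv2.minAreaRect(c));P=np.array([onz(T,*p,.022)for p in q]);print(P.round(4),P.mean(0),np.linalg.norm(P-np.roll(P,1,0),axis=1))
```

```text
Tkeys [347.25 204.2    8.62  12.9   87.95 347.06 204.11] [ 0.4702 -0.0916  0.08  ]
Tkeys [327.75 205.     8.38   8.12  90.   327.63 204.93] [ 0.4682 -0.0268  0.08  ]
Tplat [314.97 156.36  77.92  89.85  87.   314.17 154.46] [0.629  0.0138 0.102 ]
Tbox [216.07 189.58  11.66  11.35  40.6  216.13 189.6 ] [0.5262 0.3465 0.07  ]
Tbox [222.37 209.25   8.91   8.49  33.69 222.36 209.16] [0.4594 0.3242 0.07  ]
Tbox [227.25 225.     6.38   6.62  90.   227.14 224.91] [0.4065 0.3071 0.07  ]
Skeys [295.31 179.56  13.11   6.95  30.76 295.26 179.33] [ 0.4885 -0.0757  0.08  ]
Skeys [298.75 190.56  28.37  17.75  -0.   294.19 193.42] [ 0.5131 -0.0376  0.08  ]
Skeys [312.75 189.85   7.71   6.91  23.63 312.69 189.59] [ 0.4858 -0.0118  0.08  ]
Sw [431.17 249.09   9.41   9.49   1.33 431.54 249.05] [0.4369 0.3237 0.07  ]
Sw [426.62 265.25  12.37  12.2   45.   426.13 264.49] [0.4835 0.3403 0.07  ]
Sw [419.4  285.23  17.3   16.81  56.31 419.25 284.29] [0.5391 0.3566 0.07  ]
[[0.5541 0.3963 0.022 ]
 [0.575  0.3222 0.022 ]
 [0.392  0.2681 0.022 ]
 [0.3718 0.341  0.022 ]] [0.47320999 0.33191401 0.022     ] [0.19041758 0.07701695 0.19084601 0.07566676]
```

View pics/c1.png

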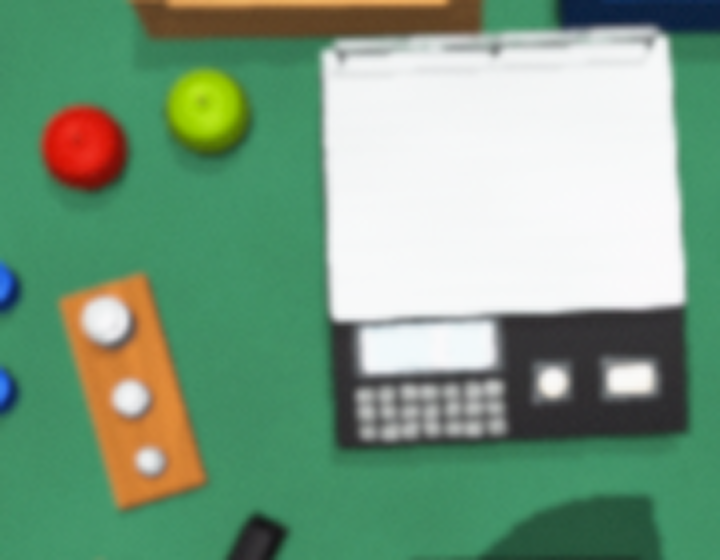

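View pics/c2.png

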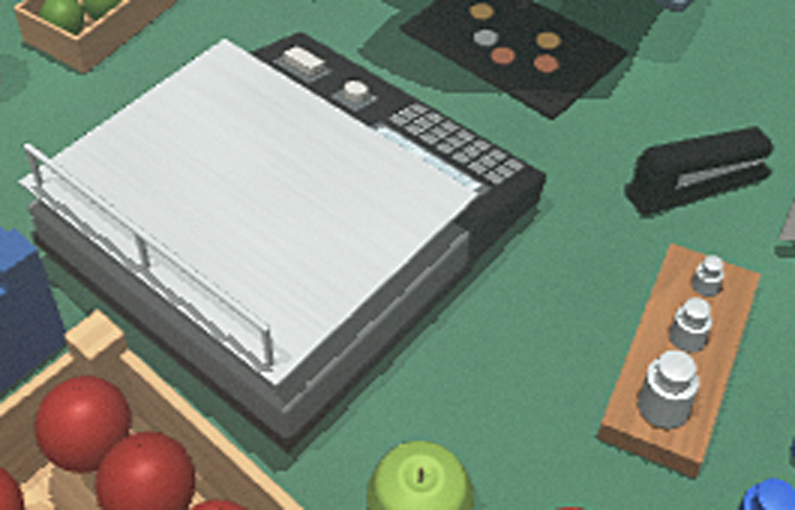

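```bash
cat >> h.py <<'E'
from scipy.spatial.transform import Rotation as Ro
def tri(fs,ps):
    A=np.zeros((3,3));b=np.zeros(3)
    for f,p in zip(fs,ps):
        o,d=ray(f,*p);d/=np.linalg.norm(d);M=np.eye(3)-np.outer(d,d);A+=M;b+=M@o
    x=np.linalg.solve(A,b);return x,[np.round(np.subtract(proj(f,x),p),2) for f,p in zip(fs,ps)]
def go(p,yang=None):
    "p: TCP target; yang: wanted world heading of tool y (deg, mod 180)"
    s=r.sense();R=Ro.from_euler('xyz',s['ee_rot'],degrees=True).as_matrix();d=R.T@(np.array(p)-s['position'])
    print('t',round(s['t'],2),'pos',s['position'].round(4),'gap',round(s['finger_gap'],4),'F',s['contact_force'].round(1),'ty',R[:,1].round(3),'tz',R[:,2].round(3))
    print('shift frac',(d/.4).round(4))
    if yang is not None:
        h=np.degrees(np.arctan2(R[1,1],R[0,1]))
        t=(yang-h+90)%180-90   # world z turn; tool x is down -> twist=-t
        print('heading',h.round(2),'twist frac',round(-t/360,4),'alt',round((-t+(180 if t>0 else -180))/360,4))
E
python3 - <<'E'
from h import *
T=grab('top');S=grab('scene')
print('cal',tri([T,S],[(347.1,204.15),(295.3,179.4)]));print('zero',tri([T,S],[(327.65,204.95),(312.7,189.65)]))
print('w500 knob',onz(T,216.1,189.6,.07),[np.round(proj(T,(.5288,.3485,z)),1) for z in(.058,.076)],[np.round(proj(S,(.5288,.3485,z)),1) for z in(.022,.058,.076)])
# platter corners
g=cv2.cvtColor(T['image'],cv2.COLOR_RGB2HSV);m=((g[...,2]>190)&(g[...,1]<45)).astype(np.uint8);z=np.zeros_like(m);z[112:192,262:372]=m[112:192,262:372]
c=max(cv2.findContours(z,0,2)[0],key=cv2.contourArea);q=cv2.approxPolyDP(cv2.convexHull(c),4,True)[:,0];P=np.array([onz(T,*p,.102) for p in q]);print(q.tolist(),P.round(4))
for u,v in((187,181),(187,207)):print('blue',onz(T,u,v,.05))
go((.4682,-.0268,.35),106.7)
E
```

```text
cal (array([ 0.47326151, -0.09277863,  0.06003428]), [array([-0.02,  0.01]), array([-0.03, -0.  ])])
zero (array([ 0.47103455, -0.02704562,  0.06059477]), [array([-0.08,  0.06]), array([-0.12, -0.02])])
w500 knob [0.52613468 0.3463757  0.07      ] [array([216.2, 189.5]), array([215.1, 188.5])] [array([415. , 291.7]), array([417.8, 283. ]), array([419.3, 278.5])]
[[356, 120], [359, 185], [273, 188], [271, 123]] [[ 0.7536 -0.1263  0.102 ]
 [ 0.5305 -0.1301  0.102 ]
 [ 0.5236  0.1533  0.102 ]
 [ 0.746   0.1601  0.102 ]]
blue [0.5606575  0.44991276 0.05      ]
blue [0.47118342 0.44723558 0.05      ]
t 0.3 pos [ 0.208  -0.5091  0.4044] gap 0.0851 F [ 0.8 -0.2 -0.3] ty [ 0.378 -0.926 -0.001] tz [-0.926 -0.378 -0.   ]
shift frac [ 0.1367 -0.8702 -1.0581]
heading -67.78 twist frac 0.0153 alt -0.4847
```

```bash
python3 -m handwheel '[[-1,0,-0.05,-0.1,0.0567],[-1,0,-0.15,-0.2,0.0567],[-1,0.02,-0.25,-0.3,0.0567],[-1,0.05,-0.33,-0.4,0.0567],[-1,0.07,-0.4,-0.48,0.0567]]'
python3 - <<'E'
from h import *
go((.465,-.027,.29),-88.1)
E
```

```text
t: 0.72
position: [0.3051, -0.3276, 0.3852]
ee_rot: [127.8, 89.9, -50.4]
contact_force: [1.2, -0.2, 0.5]
finger_gap: 0.0257
t 0.72 pos [ 0.3051 -0.3276  0.3852] gap 0.0257 F [ 1.2 -0.2  0.5] ty [ 0.03  -1.     0.001] tz [-1.    -0.03  -0.001]
shift frac [ 0.2376 -0.7392 -0.4222]
heading -88.27 twist frac -0.0005 alt 0.4995
```

```bash
python3 -m handwheel '[[-1,0.03,-0.1,-0.05,0],[-1,0.06,-0.2,-0.1,0],[-1,0.1,-0.3,-0.15,0],[-1,0.1,-0.38,-0.22,0],[-1,0.1,-0.44,-0.25,0]]'
python3 -m handwheel '[[-1,0,-0.1,-0.05,0],[-1,0.02,-0.2,-0.1,0],[-1,0.05,-0.26,-0.14,0],[-1,0.08,-0.26,-0.14,0],[-1,0.08,-0.26,-0.14,0]]'
python3 - <<'E'
from h import *
go((.465,-.027,.243),-88.1)
E
```

```text
t: 1.13
position: [0.3996, -0.1484, 0.3445]
ee_rot: [-37.7, 90.0, 144.0]
contact_force: [0.8, 0.1, 0.7]
finger_gap: 0.0001
t: 1.55
position: [0.4515, -0.0422, 0.3113]
ee_rot: [-21.7, 89.8, 160.4]
contact_force: [-1.5, -0.4, 0.5]
finger_gap: 0.0003
t 1.55 pos [ 0.4515 -0.0422  0.3113] gap 0.0003 F [-1.5 -0.4  0.5] ty [ 0.036 -0.999 -0.001] tz [-0.999 -0.036  0.004]
shift frac [ 0.1706 -0.0364 -0.0357]
heading -87.92 twist frac 0.0005 alt -0.4995
```

```bash
python3 -m handwheel '[[-1,0.06,-0.036,-0.034,0],[-1,0.12,-0.036,-0.034,0],[-1,0.12,-0.036,-0.034,0],[-1,0.12,-0.036,-0.034,0]]'
python3 - <<'E'
from h import *
go((.465,-.027,.243),-88.1)
f=grab('scene');g=grab('top')
a=cv2.resize(f['image'][120:220,240:380],None,fx=4,fy=4,interpolation=cv2.INTER_CUBIC);cv2.imwrite('pics/p1.png',a[:,:,::-1])
E
```

```text
t: 1.88
position: [0.4644, -0.0303, 0.2649]
ee_rot: [-13.7, 89.8, 168.0]
contact_force: [-0.4, 0.7, 0.7]
finger_gap: 0.0001
t 1.88 pos [ 0.4644 -0.0303  0.2649] gap 0.0001 F [-0.4  0.7  0.7] ty [ 0.031 -1.    -0.001] tz [-1.    -0.031  0.003]
shift frac [ 0.0548 -0.0082 -0.002 ]
heading -88.24 twist frac -0.0004 alt 0.4996
```

View pics/p1.png

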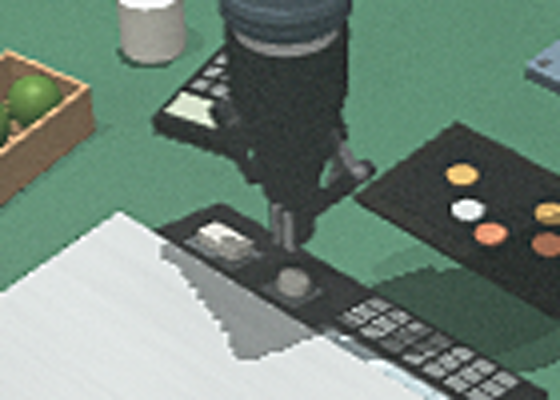

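The closed fingertips are at crop (287,240), a few cm above and just in front of the round key at (293,282), as planned.

```bash
python3 -m handwheel '[[-1,0.03,-0.008,-0.002,0],[-1,0.06,-0.008,-0.002,0],[-1,0.06,-0.008,-0.002,0],[-1,0.06,-0.008,-0.002,0]]'
python3 -m handwheel '[[-1,0.005,0,0,0],[-1,0.01,0,0,0],[-1,0.01,0,0,0]]'
python3 -m handwheel '[[-1,0.005,0,0,0],[-1,0.005,0,0,0],[-1,0.005,0,0,0]]'
python3 - <<'E'
from h import *
go((.465,-.027,.233),-88.1)
E
```

```text
t: 2.32
position: [0.4658, -0.0271, 0.2423]
ee_rot: [145.1, 90.0, -33.1]
contact_force: [0.3, -0.2, 0.7]
finger_gap: 0.0001
t: 2.57
position: [0.4665, -0.0269, 0.2381]
ee_rot: [160.5, 89.8, -17.7]
contact_force: [1.7, -0.7, 3.8]
finger_gap: -0.0002
t: 2.82
position: [0.4667, -0.0268, 0.2368]
ee_rot: [158.2, 89.8, -20.0]
contact_force: [-0.9, -1.8, 12.6]
finger_gap: -0.0002
t 2.82 pos [ 0.4667 -0.0268  0.2368] gap -0.0002 F [-0.9 -1.8 12.6] ty [ 0.032 -0.999  0.001] tz [-0.999 -0.032 -0.004]
shift frac [0.0095 0.0003 0.0042]
heading -88.19 twist frac -0.0002 alt 0.4998
```

```bash
for i in 1 2 3 4 5 6; do python3 -m handwheel '[[-1,-0.004,0,0,0],[-1,-0.004,0,0,0],[-1,-0.004,0,0,0]]' | egrep 'pos|force'; done
```

```text
position: [0.4663, -0.0267, 0.2374]
contact_force: [1.3, -0.9, 4.3]
position: [0.4657, -0.0265, 0.2384]
contact_force: [0.9, -0.6, 3.1]
position: [0.4654, -0.0264, 0.2398]
contact_force: [0.9, -2.0, 1.6]
position: [0.4652, -0.0263, 0.2413]
contact_force: [-0.7, -0.7, 1.2]
position: [0.4657, -0.0263, 0.2431]
contact_force: [-0.4, -0.2, -0.0]
position: [0.4657, -0.0264, 0.2449]
contact_force: [-0.3, -0.3, -0.0]
```

Clean spring profile: contact starts at TCP z 0.2425 and the stop is at about 0.2375, so the zero key went fully down and came back up. Now to the weight.

```bash
python3 -m handwheel '[[-1,-0.08,0,0,0],[-0.5,-0.18,-0.05,0,0],[0,-0.25,-0.15,-0.04,-0.01],[0.3,-0.25,-0.25,-0.06,-0.03],[0.3,-0.25,-0.35,-0.08,-0.041]]'
python3 - <<'E'
from h import *
go((.5288,.3485,.30),-73.3)
E
```

```text
t: 4.73
position: [0.4929, 0.1069, 0.3475]
ee_rot: [162.3, 89.6, -0.9]
contact_force: [1.3, -0.3, -0.9]
finger_gap: 0.0483
t 4.73 pos [0.4929 0.1069 0.3475] gap 0.0483 F [ 1.3 -0.3 -0.9] ty [ 0.289 -0.957  0.002] tz [-0.957 -0.289 -0.006]
shift frac [ 0.1193 -0.5526 -0.2596]
heading -73.22 twist frac 0.0002 alt -0.4998
```

```bash
python3 -m handwheel '[[0.5,0,-0.09,-0.04,0],[0.5,0,-0.18,-0.085,0],[0.5,0,-0.27,-0.127,0],[0.5,0,-0.36,-0.17,0],[0.5,0,-0.45,-0.212,0]]'
python3 -m handwheel '[[0.5,0.03,-0.08,-0.03,0],[0.5,0.06,-0.1,-0.045,0],[0.5,0.1,-0.1,-0.045,0],[0.5,0.1,-0.1,-0.045,0],[0.5,0.1,-0.1,-0.045,0]]'
python3 - <<'E'
from h import *
go((.5288,.3485,.20),-73.3)
f=grab('scene')
a=cv2.resize(f['image'][170:330,360:480],None,fx=4,fy=3.75,interpolation=cv2.INTER_CUBIC);cv2.imwrite('pics/p2.png',a[:,:,::-1])
E
```

```text
t: 5.15
position: [0.5215, 0.3048, 0.3445]
ee_rot: [76.7, 90.0, -86.7]
contact_force: [1.7, -0.8, 0.1]
finger_gap: 0.0638
t: 5.57
position: [0.5271, 0.3457, 0.3031]
ee_rot: [11.0, 89.8, -152.4]
contact_force: [-0.2, -0.7, 0.3]
finger_gap: 0.0645
t 5.57 pos [0.5271 0.3457 0.3031] gap 0.0645 F [-0.2 -0.7  0.3] ty [ 0.285 -0.958  0.001] tz [-0.958 -0.285  0.004]
shift frac [ 0.2578 -0.0058 -0.0071]
heading -73.43 twist frac -0.0004 alt 0.4996
```

View pics/p2.png

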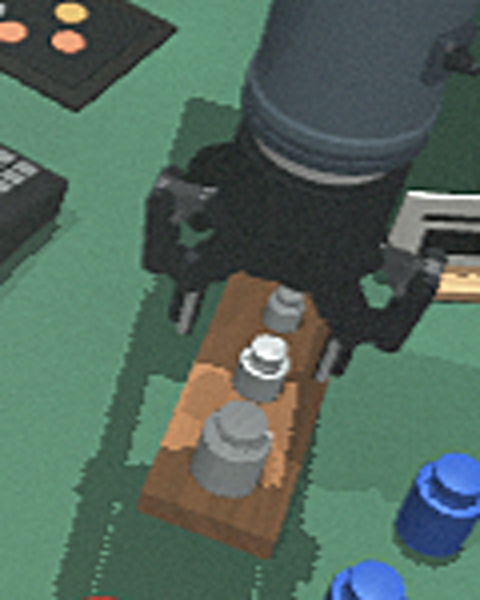

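Both fingers straddle the weight's line: tips at crop (185,312) and (328,360), weight at (235,450). I'll compare with projections and descend.

```bash
python3 -m handwheel '[[0.5,0.05,-0.006,-0.007,0],[0.5,0.1,-0.006,-0.007,0],[0.5,0.15,-0.006,-0.007,0],[0.5,0.16,-0.006,-0.007,0],[0.5,0.16,-0.006,-0.007,0]]'
python3 - <<'E'
from h import *
go((.5288,.3485,.20),-73.3)
f=grab('scene')
print(proj(f,(.5271,.3457,.136)),proj(f,(.5288,.3485,.043)))
a=cv2.resize(f['image'][220:320,370:470],None,fx=5,fy=5,interpolation=cv2.INTER_CUBIC);cv2.imwrite('pics/p3.png',a[:,:,::-1])
E
```

```text
t: 6.03
position: [0.5295, 0.3483, 0.2402]
ee_rot: [9.1, 89.9, -154.4]
contact_force: [0.2, -1.1, 0.7]
finger_gap: 0.0639
t 6.03 pos [0.5295 0.3483 0.2402] gap 0.0639 F [ 0.2 -1.1  0.7] ty [ 0.284 -0.959  0.   ] tz [-0.959 -0.284  0.002]
shift frac [ 0.1004 -0.0011  0.0014]
heading -73.5 twist frac -0.0006 alt 0.4994
(np.float64(423.7968652784781), np.float64(261.0421901275599)) (np.float64(416.59788344698825), np.float64(286.726425326118))
```

View pics/p3.png

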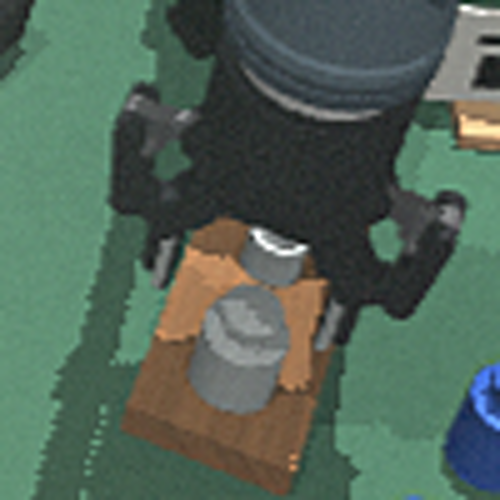

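The knob top (crop 252,300) coincides with the midpoint of the tips (170,265)/(325,330) at about the same height, so it is aligned within about 2 mm. Descend and close slowly.

```bash
python3 -m handwheel '[[0.4,0.04,0,0,0],[0.2,0.08,0,0,0],[0.2,0.102,0,0,0],[0.2,0.102,0,0,0],[0.2,0.102,0,0,0]]'
python3 -m handwheel '[[0.0,0,0,0,0],[0.0,0,0,0,0],[0.0,0,0,0,0]]'
python3 -m handwheel '[[-0.06,0,0,0,0],[-0.06,0,0,0,0],[-0.06,0,0,0,0]]'
python3 -m handwheel '[[-0.12,0,0,0,0],[-0.12,0,0,0,0],[-0.12,0,0,0,0]]'
```

```text
t: 6.5
position: [0.5299, 0.3493, 0.2006]
ee_rot: [-172.3, 90.0, 24.2]
contact_force: [0.3, -0.0, 0.7]
finger_gap: 0.051
t: 6.75
position: [0.5299, 0.35, 0.2012]
ee_rot: [-153.9, 89.8, 42.6]
contact_force: [-0.2, 4.1, 3.4]
finger_gap: 0.0426
t: 7.0
position: [0.5298, 0.3504, 0.2013]
ee_rot: [-148.1, 89.8, 48.4]
contact_force: [-2.3, 4.9, 3.1]
finger_gap: 0.0405
t: 7.25
position: [0.5295, 0.351, 0.2015]
ee_rot: [-135.9, 89.7, 60.7]
contact_force: [-2.9, 8.8, 4.7]
finger_gap: 0.0378
```

```bash
python3 -m handwheel '[[-0.1,0,-0.005,0,0],[-0.1,0,-0.006,0,0],[-0.1,0,-0.006,0,0]]'
python3 -m handwheel '[[-0.3,0,0,0,0],[-0.4,0,0,0,0],[-0.4,0,0,0,0],[-0.4,0,0,0,0]]'
python3 -m handwheel '[[-0.4,-0.01,0,0,0],[-0.4,-0.02,0,0,0],[-0.4,-0.04,0,0,0],[-0.4,-0.06,0,0,0],[-0.4,-0.06,0,0,0]]'
python3 - <<'E'
from h import *
go((.639,.0145,.37))
f=grab('scene')
a=cv2.resize(f['image'][200:320,360:480],None,fx=4,fy=4,interpolation=cv2.INTER_CUBIC);cv2.imwrite('pics/p4.png',a[:,:,::-1])
E
```

```text
t: 7.5
position: [0.5289, 0.3515, 0.1999]
ee_rot: [99.8, 90.0, -63.6]
contact_force: [-0.2, 1.4, 0.6]
finger_gap: 0.0385
t: 7.83
position: [0.5289, 0.3517, 0.2002]
ee_rot: [-140.8, 90.0, 55.7]
contact_force: [-2.6, 2.3, 5.1]
finger_gap: 0.0364
t: 8.25
position: [0.5295, 0.3513, 0.2256]
ee_rot: [159.5, 89.9, -4.0]
contact_force: [0.3, 0.0, -4.5]
finger_gap: 0.0362
t 8.25 pos [0.5295 0.3513 0.2256] gap 0.0362 F [ 0.3  0.  -4.5] ty [ 0.285 -0.958  0.001] tz [-0.958 -0.285 -0.002]
shift frac [-0.3603  0.8855 -0.0229]
```

View pics/p4.png

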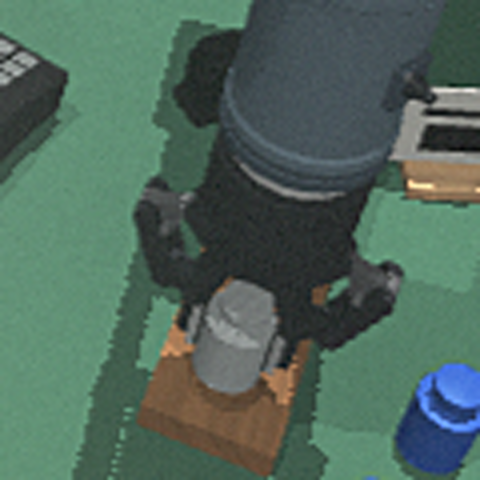

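Weight (crop 235,340) is clear of its recess and upright between the pads; −4.5 N matches 500 g. Carry it to the platter.

```bash
python3 -m handwheel '[[-0.4,-0.08,0,0,0],[-0.4,-0.16,0.02,0,0],[-0.4,-0.24,0.08,0,0],[-0.4,-0.3,0.16,-0.005,0],[-0.4,-0.3,0.24,-0.01,0]]'
python3 -m handwheel '[[-0.4,0,0.08,0,0],[-0.4,0,0.17,0,0],[-0.4,0,0.26,0,0],[-0.4,0,0.35,0,0],[-0.4,0,0.43,0,0]]'
python3 - <<'E'
from h import *
go((.639,.0145,.31))
E
```

```text
t: 8.72
position: [0.5613, 0.2605, 0.3504]
ee_rot: [174.8, 89.4, 11.5]
contact_force: [2.0, -0.1, -4.1]
finger_gap: 0.0362
t: 9.13
position: [0.6091, 0.0933, 0.3436]
ee_rot: [39.8, 89.9, -123.7]
contact_force: [0.1, -0.7, -5.5]
finger_gap: 0.0366
t 9.13 pos [0.6091 0.0933 0.3436] gap 0.0366 F [ 0.1 -0.7 -5.5] ty [ 0.285 -0.959  0.001] tz [-0.959 -0.285  0.001]
shift frac [ 0.0843  0.21   -0.0156]
```

```bash
python3 -m handwheel '[[-0.4,0,0.08,0,0],[-0.4,0,0.15,-0.01,0],[-0.4,0.03,0.2,-0.015,0],[-0.4,0.06,0.2,-0.015,0],[-0.4,0.06,0.2,-0.015,0]]'
python3 -m handwheel '[[-0.4,0.01,0,0,0],[-0.4,0.02,0,0,0],[-0.4,0.02,0,0,0],[-0.4,0.02,0,0,0]]'
python3 - <<'E'
from h import *
go((.639,.0145,.292))
f=grab('scene');g=grab('top')
a=cv2.resize(f['image'][160:320,195:385],None,fx=4,fy=3.75,interpolation=cv2.INTER_CUBIC);cv2.imwrite('pics/p5.png',a[:,:,::-1])
E
```

```text
t: 9.55
position: [0.6367, 0.0193, 0.3165]
ee_rot: [-22.0, 89.6, 174.4]
contact_force: [-1.6, 0.9, -5.5]
finger_gap: 0.0364
t: 9.88
position: [0.6374, 0.0219, 0.312]
ee_rot: [-36.4, 90.0, 160.3]
contact_force: [0.0, 0.9, -5.3]
finger_gap: 0.0362
t 9.88 pos [0.6374 0.0219 0.312 ] gap 0.0362 F [ 0.   0.9 -5.3] ty [ 0.287 -0.958 -0.   ] tz [-0.958 -0.287  0.   ]
shift frac [0.0499 0.0189 0.0015]
```

View pics/p5.png

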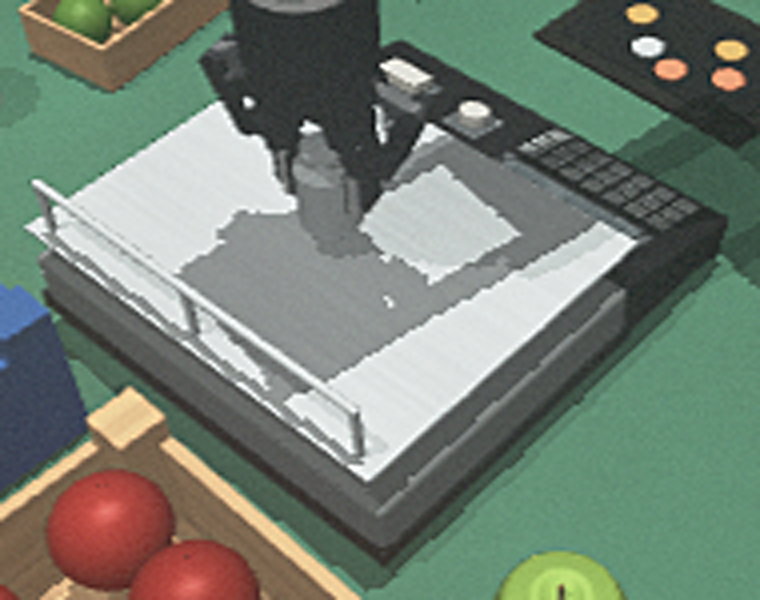

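The weight's foot at crop (325,240) is close to the platter's middle (diagonals cross at about (325,240)). Lower it gently.

```bash
python3 -m handwheel '[[-0.4,0.01,0.016,0.002,0],[-0.4,0.022,0.016,0.002,0],[-0.4,0.033,0.016,0.002,0],[-0.4,0.035,0.016,0.002,0],[-0.4,0.035,0.016,0.002,0]]'
for i in 1 2; do python3 -m handwheel '[[-0.4,0.004,0,0,0],[-0.4,0.004,0,0,0],[-0.4,0.004,0,0,0]]' | egrep 'pos|force'; done
```

```text
t: 10.4
position: [0.6385, 0.0144, 0.2969]
ee_rot: [-28.8, 89.9, 167.7]
contact_force: [0.7, 0.7, -4.5]
finger_gap: 0.0359
position: [0.6388, 0.0145, 0.2962]
contact_force: [-0.7, 0.2, -5.4]
position: [0.6387, 0.0145, 0.2945]
contact_force: [-0.1, -0.2, -5.0]
```

```bash
for i in 1 2; do python3 -m handwheel '[[-0.4,0.0025,0,0,0],[-0.4,0.0025,0,0,0],[-0.4,0.0025,0,0,0]]' | egrep 'pos|force'; done
```

```text
position: [0.6387, 0.0145, 0.2935]
contact_force: [-0.4, -0.0, -5.5]
position: [0.6387, 0.0145, 0.2925]
contact_force: [-1.0, -0.1, -4.8]
```

```bash
for i in 1 2; do python3 -m handwheel '[[-0.4,0.002,0,0,0],[-0.4,0.002,0,0,0],[-0.4,0.002,0,0,0]]' | egrep 'pos|force'; done
```

```text
position: [0.6388, 0.0145, 0.2922]
contact_force: [-1.4, 0.7, -1.0]
position: [0.6387, 0.0146, 0.2922]
contact_force: [-3.6, 0.7, 4.7]
```

Touched down. Ease off slightly, open, and rise straight up.

```bash
python3 -m handwheel '[[-0.4,-0.002,0,0,0],[-0.4,-0.002,0,0,0],[-0.1,-0.002,0,0,0],[0,-0.002,0,0,0],[0.1,-0.002,0,0,0]]'
python3 -m handwheel '[[0.4,0,0,0,0],[0.4,0,0,0,0],[0.4,0,0,0,0],[0.4,-0.02,0,0,0],[0.4,-0.04,0,0,0]]'
python3 -m handwheel '[[0.4,-0.04,0,0,0],[0.4,-0.1,0,0,0],[0.4,-0.2,0,0,0],[0.4,-0.2,0,0,0],[0.4,-0.2,0,0,0]]'
python3 - <<'E'
from h import *
go((.467,-.0928,.38),-88.1)
E
```

```text
t: 12.32
position: [0.6391, 0.0144, 0.2918]
ee_rot: [154.9, 89.9, -8.5]
contact_force: [-0.3, -0.1, -0.2]
finger_gap: 0.0473
t: 12.73
position: [0.6386, 0.0145, 0.3079]
ee_rot: [-24.6, 89.9, 172.0]
contact_force: [-0.0, -0.2, 0.1]
finger_gap: 0.0598
t: 13.15
position: [0.6394, 0.0145, 0.3923]
ee_rot: [154.9, 89.5, -8.5]
contact_force: [0.2, 0.1, -0.5]
finger_gap: 0.0598
t 13.15 pos [0.6394 0.0145 0.3923] gap 0.0598 F [ 0.2  0.1 -0.5] ty [ 0.285 -0.958  0.003] tz [-0.958 -0.285 -0.007]
shift frac [0.0276 0.134  0.4898]
heading -73.43 twist frac 0.0407 alt -0.4593
```

```bash
python3 -m handwheel '[[0.4,0,0.03,0.09,0],[0.4,0,0.055,0.18,0],[0,0,0.08,0.28,0.02],[-0.5,0,0.1,0.36,0.041],[-1,0,0.12,0.44,0.041]]'
python3 -m handwheel '[[-1,0.05,0.0,0.02,0],[-1,0.1,0,0.03,0],[-1,0.18,0,0.03,0],[-1,0.18,0,0.03,0],[-1,0.18,0,0.03,0]]'
python3 - <<'E'
from h import *
go((.467,-.0926,.245),-88.1)
f=grab('scene')
a=cv2.resize(f['image'][120:280,200:390],None,fx=4,fy=3.75,interpolation=cv2.INTER_CUBIC);cv2.imwrite('pics/p6.png',a[:,:,::-1])
E
```

```text
t: 13.57
position: [0.4817, -0.0821, 0.387]
ee_rot: [-18.7, 89.9, 162.8]
contact_force: [-0.3, -0.9, 1.4]
finger_gap: 0.0239
t: 13.98
position: [0.471, -0.0818, 0.3146]
ee_rot: [-25.4, 89.7, 156.4]
contact_force: [-0.2, -0.5, 1.0]
finger_gap: 0.0001
t 13.98 pos [ 0.471  -0.0818  0.3146] gap 0.0001 F [-0.2 -0.5  1. ] ty [ 0.031 -1.    -0.002] tz [-1.    -0.031  0.004]
shift frac [0.174 0.027 0.01 ]
heading -88.21 twist frac -0.0003 alt 0.4997
```

View pics/p6.png

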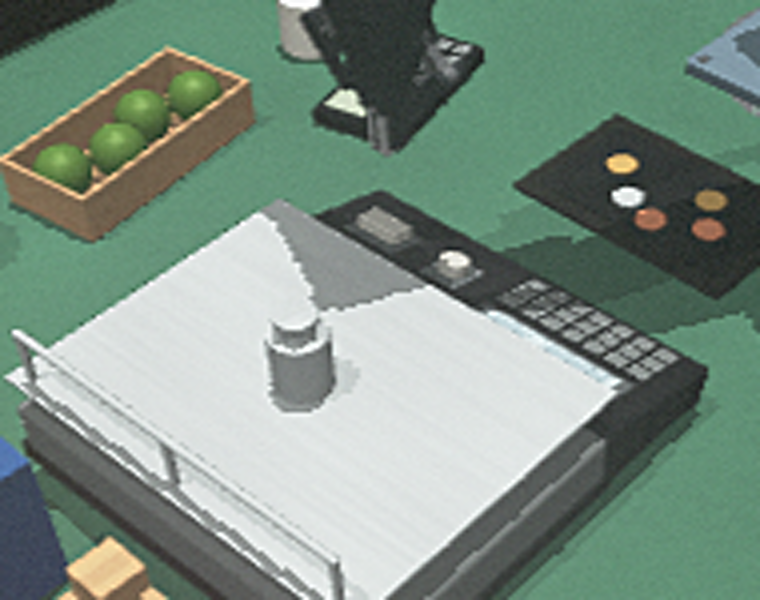

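The weight stands upright at crop (302,390), next to the platter's middle, with the keys clear at (385,225) and (455,263). Now the cal key.

```bash
python3 -m handwheel '[[-1,0.05,0.027,0.01,0],[-1,0.1,0.027,0.01,0],[-1,0.15,0.027,0.01,0],[-1,0.162,0.027,0.01,0],[-1,0.162,0.027,0.01,0]]'
python3 -m handwheel '[[-1,0,0,0,0],[-1,0,0,0,0],[-1,0.005,0,0,0],[-1,0.005,0,0,0]]'
python3 -m handwheel '[[-1,0.005,0,0,0],[-1,0.01,0,0,0],[-1,0.01,0,0,0],[-1,0.01,0,0,0]]'
```

```text
t: 14.45
position: [0.4684, -0.0929, 0.251]
ee_rot: [-26.7, 89.9, 155.2]
contact_force: [-0.4, 1.0, 0.2]
finger_gap: 0.0002
t: 14.78
position: [0.4684, -0.093, 0.2497]
ee_rot: [153.8, 89.9, -24.4]
contact_force: [-0.5, -1.1, 0.2]
finger_gap: 0.0003
t: 15.12
position: [0.468, -0.0929, 0.2448]
ee_rot: [-26.8, 90.0, 155.0]
contact_force: [0.1, 0.8, -0.6]
finger_gap: 0.0002
```

```bash
for i in 1 2 3 4 5; do python3 -m handwheel '[[-1,0.004,0,0,0],[-1,0.004,0,0,0],[-1,0.004,0,0,0]]' | egrep 'pos|force'; done
```

```text
position: [0.4681, -0.093, 0.2433]
contact_force: [0.3, 0.7, -0.1]
position: [0.4682, -0.0931, 0.2419]
contact_force: [-0.6, 0.3, 1.6]
position: [0.4683, -0.093, 0.2403]
contact_force: [0.7, 0.5, 3.4]
position: [0.4683, -0.0931, 0.2387]
contact_force: [0.6, 0.8, 2.8]
position: [0.4683, -0.0931, 0.2371]
contact_force: [2.3, -0.3, 4.2]
```

```bash
for i in 1 2; do python3 -m handwheel '[[-1,0.003,0,0,0],[-1,0.003,0,0,0],[-1,0.003,0,0,0]]' | egrep 'pos|force'; done
```

```text
position: [0.4684, -0.0931, 0.2366]
contact_force: [-0.2, 1.6, 10.5]
position: [0.4684, -0.0931, 0.2363]
contact_force: [-3.1, 2.0, 19.8]
```

```bash
python3 -m handwheel '[[-1,-0.002,0,0,0],[-1,-0.002,0,0,0],[-1,-0.002,0,0,0],[-1,-0.002,0,0,0],[-1,-0.002,0,0,0]]'
python3 -m handwheel '[[-1,0,0,0,0],[-1,0,0,0,0],[-1,0,0,0,0],[-1,0,0,0,0],[-1,0,0,0,0]]'
python3 - <<'E'
from h import *
f=grab('scene');g=grab('top');print(r.sense()['contact_force'])
a=cv2.resize(f['image'][120:320,200:460],None,fx=3,fy=3,interpolation=cv2.INTER_CUBIC);cv2.imwrite('pics/p7.png',a[:,:,::-1])
E
```

```text
t: 17.28
position: [0.4684, -0.0931, 0.2365]
ee_rot: [153.4, 89.9, -24.8]
contact_force: [-1.1, 0.7, 14.7]
finger_gap: 0.0001
t: 17.7
position: [0.4684, -0.0931, 0.2365]
ee_rot: [154.3, 89.9, -23.8]
contact_force: [-0.3, 1.6, 13.9]
finger_gap: -0.0002
[-0.76900393  1.17152883 13.60983242]
```

View pics/p7.png

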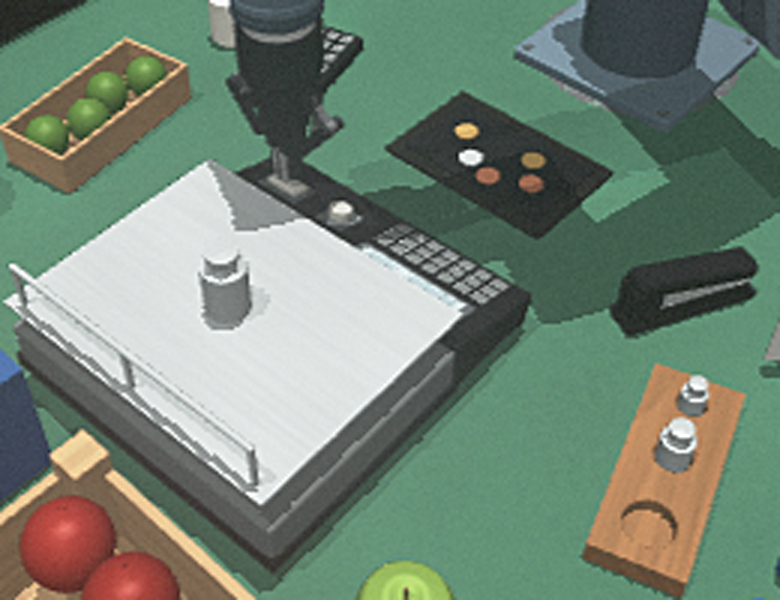

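The weight's base (crop ~(225,311)) sits within about 6 mm of the platter middle (230,304). The cal key is held at a steady ~14 N, and the smaller weights are untouched.

```bash
python3 -c "
from bench import r
print(r.hand_in())"
```

```text
the job is handed in; nothing more can be done
None
```

The scale calibration is done in the order asked and handed in at about 18 s of the 72 s allowed. The system gave no verdict.

- **Zero key:** with the platter empty, I pressed it down against its stop and let it come back up. The force fell along the key's spring over about 5 mm of travel and was zero at release.
- **Weight:** I lifted the 500 g weight from its recess, set it on the platter at a light touch and let go. It stands upright; in the last picture its base is about 6 mm from the platter's middle.
- **Calibration key:** it is held against its stop at a steady 14 N or so. The force rose briefly to about 20 N on reaching the stop, and I eased it off.
- **Rest of the counter:** in the last picture both smaller weights are still in their box. Nothing within that picture had moved. It did not cover the red apple, the pen cup, or most of the price card and till roll.

One disagreement: locating the keys from the two camera views put their tops at about 60 mm, but touching them showed about 69 mm. I went by the touch, and the spring force matched the figures given for the keys.

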